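# Fill the module carrier and hold it up level

## Task

Lay the loose light module from the bench into the empty bay of the black carrier, flat between the corner stops like the one already there, and let go of it. Then take the carrier by its raised handle, lift it without tipping it, and finish while still holding it in the air, steady and level, about 15 cm above the bench with both modules lying flat in their bays. Leave the other things on the bench where they are.

Things in the scene. Friction and masses are not known exactly. Their poses are not given: they have to be found in the camera images.
- module: The loose light module, flat on the green bench top: a plate 80 x 44 mm, 6 mm thick, about 0.06 kg, aluminium below, white on top with two rows of tiny yellow squares 1 mm high and a dark connector 2 mm high at one end. Origin: centre of its underside; x along the 80 mm side, y along the 44 mm side, z up. Grip it across its 44 mm width. Either end may lead.
- module_stored: A second, identical light module that already lies in the other bay of the carrier; origin and axes likewise.
- carrier: Black carrier, loose on the bench in any direction, 278 mm long (its x), 80 mm wide under the handle, 64 mm at the bays (y), 5 mm thick; 0.2 to 0.35 kg empty with its handle. Origin: centre of its underside; z up. Two bays, centred 90 mm to either side of the middle along x: the one at -x is empty, the one at +x is filled.
- handle: The carrier's raised handle: a level grey bar 16 mm thick (carrier x), 70 mm long (carrier y) and 26 mm high on two thin posts 56 mm apart over the carrier's middle; its top is 111 mm, its lower side 85 mm above the bench. Fixed to the carrier; shares the carrier's origin and axes.
- grip (a point): Middle of the handle bar, 98 mm above the carrier's underside, right above the carrier's origin, which is about the balance point with both bays filled. Axes as the carrier's: the bar's 16 mm thickness lies along x.
- bay_empty (a point): Floor centre of the empty bay, 5 mm above the carrier's underside; axes as the carrier's. A seated module's origin lies here. Bay 86 mm (x) by 50 mm (y) inside: 3 mm play round a module laid along the carrier. End walls and four corner stops rise 6 mm above its floor; between the stops the long sides are open over 58 mm for fingers.
- bay_full (a point): Floor centre of the identical bay that already holds a module.
- dish_lid: Bystander, to be left alone: clear round lid, 84 mm across, 8 mm high, lying flat near the middle line of the bench.
- tape_roll: Bystander, to be left alone: roll of yellow tape lying flat, 68 mm across, 18 mm high, on the robot's side of the middle.
- tweezers: Bystander, to be left alone: steel tweezers lying along the middle of the bench, about 115 mm long, 4 mm high.
- flux_jar: Bystander, to be left alone: small amber jar standing by one short end of the loose module, 36 mm across, 45 mm high.
- nozzle: Bystander, to be left alone: small steel hot-air nozzle standing by the other short end of the loose module, 30 mm across, 34 mm high.
- screwdriver: Bystander, to be left alone: screwdriver lying at the far side of the bench, 160 mm long.
- tip_cleaner: Bystander, to be left alone: dark steel cup standing at the robot's right edge of the work area, 68 mm across, 45 mm high.
Not all that is in view belongs to the job. Leave any blue look-alike of the module_stored alone.

How it is judged:
On the way, in this order (a step that is already met when the one before it is completed fails the run):
1. the loose module lies flat in the empty bay, let go, with the carrier still standing on the bench (x of module in the frame of bay_empty between -0.007 and 0.007 m and y of module in the frame of bay_empty between -0.007 and 0.007 m and z of module in the frame of bay_empty between -0.003 and 0.003 m and angle between the x axis of each of module, module_stored and the x axis of carrier, either way round below 0.15 rad and angle between the z axis of each of module, module_stored and the z axis of carrier, either way round below 0.06 rad and x of module_stored in the frame of bay_full between -0.007 and 0.007 m and y of module_stored in the frame of bay_full between -0.007 and 0.007 m and z of module_stored in the frame of bay_full between -0.003 and 0.003 m and contact force between the fingers and module below 0.1 N and linear speed of module below 0.03 m/s and height (world z) of carrier below 0.008 m), for 0.2 s.
2. the carrier hangs from the fingers by its handle, level, still and high clear of the bench (x of module in the frame of bay_empty between -0.007 and 0.007 m and y of module in the frame of bay_empty between -0.007 and 0.007 m and z of module in the frame of bay_empty between -0.003 and 0.003 m and angle between the x axis of each of module, module_stored and the x axis of carrier, either way round below 0.15 rad and angle between the z axis of each of module, module_stored and the z axis of carrier, either way round below 0.06 rad and x of module_stored in the frame of bay_full between -0.007 and 0.007 m and y of module_stored in the frame of bay_full between -0.007 and 0.007 m and z of module_stored in the frame of bay_full between -0.003 and 0.003 m and height (world z) of carrier between 0.115 and 0.4 m and angle between carrier's own z axis and vertical below 0.12 rad and linear speed of carrier below 0.03 m/s and angular speed of carrier below 0.15 rad/s and contact force between the fingers and handle above 1 N and contact force between the fingers and module below 0.1 N and contact force between the fingers and module_stored below 0.1 N), for 0.5 s.
At the end, for the whole second after the job is handed in: Fingers hold the handle (over 1 N), carrier 115 to 400 mm above the bench, tilt under 0.12 rad, slower than 30 mm/s and 0.15 rad/s; both modules flat in their bays (7 mm sideways, 3 mm in height, 0.15 rad) and not touched by the fingers (all of step 2); the arm keeps its last pose, push and grip.
It fails at once if the carrier is tipped by more than 0.3 rad (angle between carrier's own z axis and vertical above 0.3 rad).
It fails at once if a bystander is moved by more than 30 mm (distance of any of dish_lid, tape_roll, tweezers, flux_jar, nozzle, screwdriver, tip_cleaner from where it was at the start of the episode above 0.03 m).
It also fails if it takes over 64 s, if anything falls off the work surface, if the arm or the gripper's body presses on something with over 40 N, if the wrist force passes 120 N, or if a joint passes its speed limit or range.

## Robot

A 6-joint arm with a two-finger parallel gripper is mounted at the origin on the work surface. World frame = base frame: x ahead of the robot, y to its left, z up, the work surface at z = 0. Lengths are in m, angles in rad, forces in N, time in s.
With the tool pointing down it reaches from about 0.375 to 0.9 m from the base axis. Payload 3.1 kg.
Tool frame: the origin (TCP) lies on the centre line of the jaws, within the pads' length; the fingertips stand 19 mm ahead of it and the grasp point (between the pads) is the TCP; z points along the fingers, y is the line along which they close (so a half turn about z gives the same grasp; the last joint's range is limited). The gripper opens to 85 mm and grips with 20 to 120 N. Pads are 22 mm wide; open, the fingers measure 114 mm over their backs; the gripper's body (76 mm by 85 mm) begins 54 mm behind the grasp point. The pads swing forward as they close: fully open they stand 13 mm farther back than shut.
Start: joints at [1.01, 0.527, 1.433, -0, 1.181, -0.178], TCP at [0.233, 0.58, 0.25] pointing down, gripper open.
Joint ranges: [-3.08, 3.08], [-0.75, 2.2], [0.22, 2.44], [-1.43, 4.57], [0, 2.65], [-2.85, 2.85]. Speed limits (rad/s): [2.79, 2.79, 3.14, 3.14, 3.14, 3.14].

## Interface

Orientations are given as a unit quaternion [x, y, z, w].
In Python, from station import manip, cams, sign_off gives the robot as it stands.
- The arm moves only by the tool carry_out, never from a script. Its argument "targets" is a list that holds one entry, the list of rows, each a list of 7 numbers: the shift along the tool's x, y, z in cm, then the turn, a rotation vector about the tool's x, y, z in degrees, then the finger opening in cm, from 0 to 8.54. A call has 1 to 12 rows; each row is the pose to reach, as a shift and turn from the pose commanded when the call began, along the tool's axes at that moment; what a row does not reach only later rows make up. A row lasts 1/12 s, in which the tool goes at most 41.7 mm and 7.16 degrees, less where a joint would pass 70% of its speed; a pose out of reach is approached as far as the arm can. A call with a gripper value outside its range is refused whole. The fingers move at their own pace and stop on an object; "force" is the grip in N (left out, the last holds). Time passes only in rows, so rows that repeat a pose let the fingers close. It gives the time, the measured TCP pose, the force, the opening and the grip force at its end, in the units of the state.
- manip.sense(): the state, without advancing time (a new reading comes with each control period).
- cams.snapshot(name): name is "side" or "top"; returns the picture (420x560x3 uint8, red, green, blue); there is no depth.
- cams.camera_info(name): a dict with "K" (3x3 intrinsics, pixels), "T" (4x4, takes a point from camera to world coordinates). Camera axes: x right, y down, z forward; pixel columns grow to the right and rows downward; lengths in m; the calibration is good to about 2 mm. A picture is of the moment at which its call begins. camera_info takes no time and is no camera call.
- sign_off(): hands the job in; it is judged then, once.
The state is a dict: "t": time; "q": joint angles; "qd": joint speeds; "tau": joint torques, N m; "tcp_pos": TCP position; "tool_rot": TCP orientation; "force": force on the tool from outside, world axes, zero at the start; "ft_torque": the same for the moment, N m; "finger_gap": opening from 0.0 (shut) to 1.0 (fully open); "gripper_force": force on a finger pad.
Only numpy, scipy, OpenCV 4.12 (cv2) and the standard library are available. Lean on these libraries where they do the work, as an engineer would, in place of code of your own. Each camera call takes 0.05 s, during which the arm holds its last target. There are 200 camera calls.

## Working session

There is one attempt and no reset: what is moved stays moved. The work goes in short steps, Python scripts to look and compute and a tool call to move; the robot and the scene stay as the last step left them, time stands still between calls to the robot, and variables do not carry over. Pictures are saved under pics/ and viewed, at most 10 in all, crops included, and the job is handed in when it is done.

Besides the shell and the picture viewer there is one more tool, called after "Emit:" in YAML: its name, and indented under it one key for each argument. carry_out: Moves the arm, as the interface text tells. Its arguments: {"type":"object","properties":{"targets":{"type":"array"},"force":{"type":"number"}},"required":["targets"]}

```bash
mkdir -p pics; cat > h.py <<'E'
import numpy as np, cv2
from station import manip, cams, sign_off
from scipy.spatial.transform import Rotation as R
def snap(n,f=None):
    im=cams.snapshot(n)
    if f: cv2.imwrite('pics/'+f,im[:,:,::-1])
    return im
def ray(n,p):
    c=cams.camera_info(n);K=np.array(c['K']);T=np.array(c['T'])
    d=T[:3,:3]@np.linalg.inv(K)@np.array([p[0],p[1],1.]);return T[:3,3],d
def plane(n,p,z):
    o,d=ray(n,p);return o+d*(z-o[2])/d[2]
def proj(n,X):
    c=cams.camera_info(n);K=np.array(c['K']);T=np.array(c['T'])
    x=K@(T[:3,:3].T@(np.array(X)-T[:3,3]));return x[:2]/x[2]
def tri(p1,p2,n1='top',n2='side'):
    a,u=ray(n1,p1);b,v=ray(n2,p2);s=np.linalg.lstsq(np.stack([u,-v],1),b-a,rcond=None)[0]
    P,Q=a+s[0]*u,b+s[1]*v;return (P+Q)/2,np.linalg.norm(P-Q)
E
python3 - <<'E'
from h import *
np.set_printoptions(precision=3,suppress=True)
a=snap('top','t0.png');b=snap('side','s0.png')
print(cams.camera_info('top'),cams.camera_info('side'));print(manip.sense())
E
```

```text
{'K': array([[539.909,   0.   , 278.59 ],
       [  0.   , 539.909, 199.305],
       [  0.   ,   0.   ,   1.   ]]), 'T': array([[-0.025, -0.99 ,  0.141,  0.368],
       [-1.   ,  0.027,  0.012, -0.094],
       [-0.015, -0.14 , -0.99 ,  1.528],
       [ 0.   ,  0.   ,  0.   ,  1.   ]])} {'K': array([[382.514,   0.   , 281.964],
       [  0.   , 382.514, 208.748],
       [  0.   ,   0.   ,   1.   ]]), 'T': array([[-0.761, -0.459,  0.458,  0.183],
       [-0.648,  0.558, -0.518,  0.34 ],
       [-0.018, -0.691, -0.723,  0.697],
       [ 0.   ,  0.   ,  0.   ,  1.   ]])}
{'t': 0.1, 'q': array([ 1.01 ,  0.528,  1.434, -0.   ,  1.181, -0.178]), 'qd': array([ 0.002, -0.001, -0.005,  0.   , -0.   , -0.002]), 'tau': array([  0.   , -44.33 , -17.859,  -0.   ,   0.004,   0.   ]), 'tcp_pos': array([0.233, 0.579, 0.249]), 'tool_rot': array([ 0.19 ,  0.982, -0.001, -0.   ]), 'force': array([-0.47 ,  0.224, -0.34 ]), 'ft_torque': array([-0.039, -0.022,  0.002]), 'gripper_force': 0.0, 'finger_gap': 1.001453652226298}
```

View pics/t0.png

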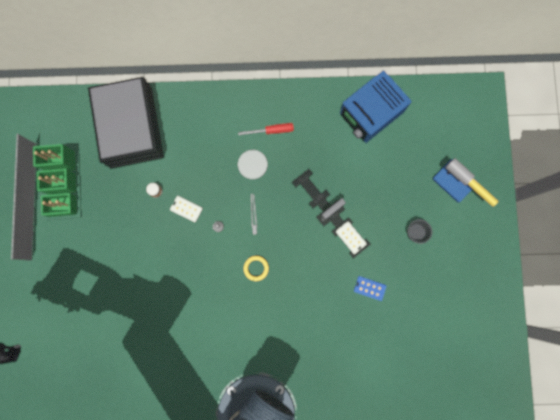

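View pics/s0.png

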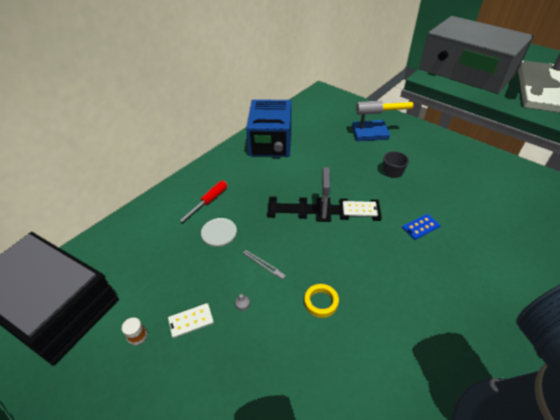

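Top: loose module near (186,209) between jar (154,189) and nozzle (218,226). Carrier runs from (304,178) at the empty bay to (358,250), with its handle at (331,208) and the stored module at (350,237). The side view shows the same at (191,320), and the carrier from (270,208) to (380,208).

```bash
cat >> h.py <<'E'
def comp(im,mask,c,r):
    "largest contour of mask within r px of c"
    m=mask.astype(np.uint8)*255; k=np.zeros_like(m); cv2.circle(k,tuple(c),r,255,-1); m&=k
    m=cv2.morphologyEx(m,cv2.MORPH_CLOSE,np.ones((3,3)))
    cs,_=cv2.findContours(m,cv2.RETR_EXTERNAL,cv2.CHAIN_APPROX_NONE)
    return max(cs,key=cv2.contourArea)
def white(im): a=im.astype(int); return (a[:,:,0]>140)&(a[:,:,1]>130)
def dark(im): return im.max(2)<45
def rectp(n,c,z):
    "rect fitted to contour cast on plane z: centre, size, yaw of long side"
    P=np.array([plane(n,p,z)[:2] for p in c[:,0].astype(float)])
    (x,y),(w,h),a=cv2.minAreaRect((P*1000).astype(np.float32))
    if w<h: w,h,a=h,w,a+90
    return np.round([x,y,w,h,(a+90)%180-90],1)
E
python3 - <<'E'
from h import *
np.set_printoptions(precision=4,suppress=True)
T=snap('top');S=snap('side')
C={}
for nm,n,im,c,r in [('loose','top',T,(186,209),24),('loose','side',S,(191,320),32),('stored','top',T,(350,237),24),('stored','side',S,(360,208),30)]:
    k=comp(im,white(im),c,r);C[nm,n]=k
    z=.006 if nm=='loose' else .011
    print(nm,n,rectp(n,k,z),cv2.minAreaRect(k)[0])
for nm in('loose','stored'):
    print(nm,tri(cv2.minAreaRect(C[nm,'top'])[0],cv2.minAreaRect(C[nm,'side'])[0]))
o=[]
for im,x0,y0,w,h in [(T,285,160,100,105),(S,255,160,135,75)]:
    o.append(cv2.resize(im[y0:y0+h,x0:x0+w],(w*5 if w<120 else 675,h*5),interpolation=cv2.INTER_CUBIC))
cv2.imwrite('pics/a.png',o[0][:,:,::-1]);cv2.imwrite('pics/b.png',o[1][:,:,::-1])
k=comp(T,dark(T),(331,212),55); print('carrier top',cv2.contourArea(k),rectp('top',k,.008))
k=comp(S,dark(S),(325,208),62); print('carrier side',cv2.contourArea(k),rectp('side',k,.008))
for n,im,c,r in [('top',T,(154,189),14),('top',T,(218,226),10)]:
    a=im.astype(int);m=(abs(a-np.median(a[200:205,225:230],axis=(0,1))).sum(2)>90)
    k=comp(im,m,c,r);print(c,rectp(n,k,.04))
E
```

```text
loose top [564.7 189.   85.1  49.6  62.2] (185.7000274658203, 208.6000213623047)
loose side [565.4 188.4  81.2  46.7  62.5] (189.69342041015625, 319.65692138671875)
stored top [ 470.5 -275.4   85.1   49.6   37.5] (350.69671630859375, 237.33607482910156)
stored side [ 471.4 -276.1   81.    48.4   37.6] (360.0, 208.0)
loose (array([0.565 , 0.1894, 0.0064]), np.float64(0.0009737865585907828))
stored (array([ 0.47  , -0.2756,  0.0119]), np.float64(0.00047502813270660754))Traceback (most recent call last):
  File "<stdin>", line 15, in <module>
  File "h.py", line 24, in comp
    return max(cs,key=cv2.contourArea)
ValueError: max() iterable argument is empty
```

View pics/a.png

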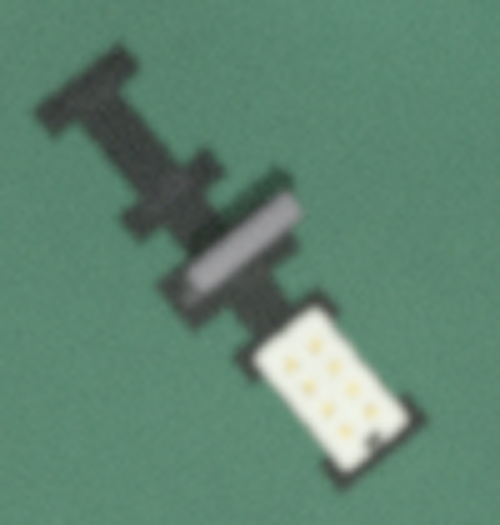

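View pics/b.png

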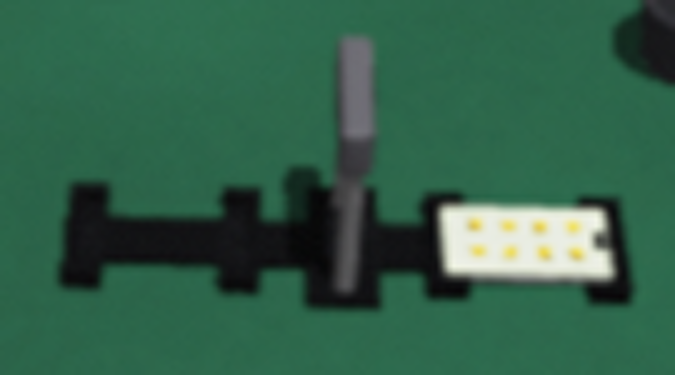

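Crop views: the empty bay's end stops sit at top crop (35-135,45-130) and (125-220,150-240). The bar is in the middle at (245,243), and the stored module's connector is at the outer end.

```bash
python3 - <<'E'
from h import *
np.set_printoptions(precision=4,suppress=True)
T=snap('top');S=snap('side')
def notgreen(im):
    a=im.astype(int); return (a[:,:,1]-a[:,:,0])<np.median((a[:,:,1]-a[:,:,0])[150:300,150:400])*.55
ct={}
for n,im,c,r in [('top',T,(331,212),55),('side',S,(325,208),65)]:
    m=notgreen(im)
    if n=='side': m[:188]=0   # cuts bar
    k=comp(im,m,c,r);print('carrier',n,rectp(n,k,.008))
    # empty-bay end cross walls: contour points in local frame from stored centre
    P=np.array([plane(n,p,.011)[:2] for p in k[:,0].astype(float)])*1000
    th=np.radians(37.5);L=(P-[470.5,-275.7])@np.array([[np.cos(th),-np.sin(th)],[np.sin(th),np.cos(th)]])
    far=L[L[:,0]>190]; print(n,'far wall local x max',L[:,0].max(),'y',far[:,1].min(),far[:,1].max(),'min x',L[:,0].min())
    mid=L[(L[:,0]>215)]; print(mid[:,1].min(),mid[:,1].max())
    i=L[(L[:,0]>110)&(L[:,0]<160)];print('inner stop y',i[:,1].min(),i[:,1].max())
# bar
for n,im,c,r in [('top',T,(334,208),16),('side',S,(326,180),20)]:
    a=im.astype(int);s=a.max(2)-a.min(2)
    m=(s<35)&(a.max(2)>(110 if n=='top' else 85))&(a.max(2)<200)
    if n=='side': m[196:]=0
    k=comp(im,m,c,r);print('bar',n,cv2.contourArea(k),cv2.minAreaRect(k),rectp(n,k,.111)); ct[n]=k
    if n=='side':print(cv2.boxPoints(cv2.minAreaRect(k)))
for n,im,c,r in [('top',T,(154,189),13),('top',T,(218,226),9)]:
    k=comp(im,notgreen(im),c,r);print(c,rectp(n,k,.02 if c[0]>200 else .045))
E
```

```text
carrier top [ 545.6 -227.6  278.5   93.9   33.2]
top far wall local x max 227.58891643194673 y -33.658150898822555 30.020721514274125 min x -48.03927480136951
-33.658150898822555 30.020721514274125
inner stop y -45.38149024656464 30.35241123797734
carrier side [ 551.  -232.7  279.7  116.2   39.5]
side far wall local x max 228.49758929252354 y -35.69591934101135 37.47012431349336 min x -48.707959244675294
-35.69591934101135 37.47012431349336
inner stop y -46.580903584733846 38.11232621494442
bar top 142.0 ((335.3153076171875, 210.11883544921875), (11.059624671936035, 27.5035400390625), 50.90614700317383) [ 536.5 -226.4   73.3   29.1  -52.5]
bar side 113.0 ((325.9430847167969, 176.97537231445312), (20.246557235717773, 7.100162506103516), 86.8201675415039) [ 542.4 -221.8   69.4   16.6  -52.4]
[[321.8369 167.0646]
 [328.9261 166.6707]
 [330.0493 186.8861]
 [322.96   187.28  ]]
(154, 189) [615.8 270.6  45.4  42.4  88.4]
(218, 226) [511.2  97.   31.   28.2  88.5]
```

```bash
cat >> h.py <<'E'
def go(x,y,z,yaw):
    "shift (cm) and turn (deg) in tool axes to TCP pose with tool y at yaw, pointing down"
    s=manip.sense();r=R.from_quat(s['tool_rot']);a=np.radians(yaw)
    Y=np.array([np.cos(a),np.sin(a),0]);Z=np.array([0,0,-1.]);X=np.cross(Y,Z)
    g=R.from_matrix(np.stack([X,Y,Z],1))
    print('t',round(s['t'],2),'shift',np.round(r.inv().apply(np.array([x,y,z])-s['tcp_pos'])*100,2),'turn',np.round(np.degrees((r.inv()*g).as_rotvec()),2),'f',np.round(s['force'],1))
E
python3 -c "
from h import *
go(.565,.189,.12,-27.8)"
```

```text
t 0.3 shift [-45.36 -23.83  13.01] turn [-4.000e-02  3.000e-02  9.587e+01] f [-0.6  0.1  0.3]
```

Emit:
carry_out:
  targets:
    - [[-45.4,-23.8,8,0,0,95.9,5.8],[-45.4,-23.8,8,0,0,95.9,5.8],[-45.4,-23.8,8,0,0,95.9,5.8],[-45.4,-23.8,8,0,0,95.9,5.8],[-45.4,-23.8,8,0,0,95.9,5.8],[-45.4,-23.8,8,0,0,95.9,5.8],[-45.4,-23.8,8,0,0,95.9,5.8],[-45.4,-23.8,8,0,0,95.9,5.8],[-45.4,-23.8,8,0,0,95.9,5.8],[-45.4,-23.8,8,0,0,95.9,5.8],[-45.4,-23.8,8,0,0,95.9,5.8],[-45.4,-23.8,8,0,0,95.9,5.8]]

```text
t: 1.3
tcp_pos: [0.5547, 0.2018, 0.173]
tool_rot: [0.81, 0.586, 0.0, -0.0]
force: [0.6, 1.0, -0.6]
finger_gap: 0.68
gripper_force: 0.0
```

```bash
python3 -c "
from h import *
go(.565,.189,.07,-27.8)"
```

```text
t 1.3 shift [-0.9   1.37 10.3 ] turn [ 0.01 -0.01  9.56] f [ 0.6  1.  -0.6]
```

Emit:
carry_out:
  targets:
    - [[-0.9,1.4,10.3,0,0,9.6,5.8],[-0.9,1.4,10.3,0,0,9.6,5.8],[-0.9,1.4,10.3,0,0,9.6,5.8],[-0.9,1.4,10.3,0,0,9.6,5.8],[-0.9,1.4,10.3,0,0,9.6,5.8],[-0.9,1.4,10.3,0,0,9.6,5.8],[-0.9,1.4,10.3,0,0,9.6,5.8]]

```text
t: 1.88
tcp_pos: [0.5654, 0.1915, 0.0723]
tool_rot: [0.855, 0.519, 0.002, 0.001]
force: [0.2, 0.0, -0.1]
finger_gap: 0.678
gripper_force: 0.0
```

```bash
python3 - <<'E'
from h import *
go(.565,.189,.025,-27.8)
S=snap('side');T=snap('top')
o=np.hstack([cv2.resize(S[260:360,130:250],(480,400),interpolation=cv2.INTER_CUBIC),cv2.resize(T[160:260,145:225],(320,400),interpolation=cv2.INTER_CUBIC)])
cv2.imwrite('pics/c.png',o[:,:,::-1])
E
```

```text
t 1.88 shift [-0.25  0.06  4.73] turn [ 0.19 -0.14  0.37] f [ 0.2  0.  -0.1]
```

View pics/c.png

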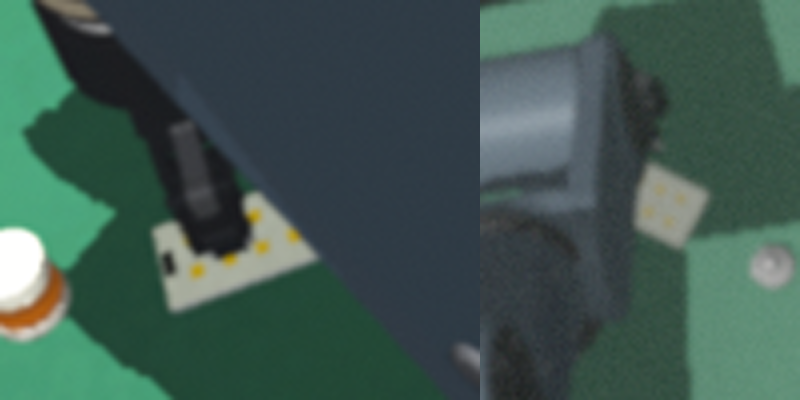

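The finger hangs above the module's near edge, with jar and nozzle well clear. Descending.

Emit:
carry_out:
  targets:
    - [[-0.1,0,3,0,0,0.1,5.8],[-0.1,0,4.7,0,0,0.1,5.8],[-0.1,0,4.7,0,0,0.1,5.8],[-0.1,0,4.7,0,0,0.1,5.8],[-0.1,0,4.7,0,0,0.1,5.8]]

```text
t: 2.4
tcp_pos: [0.5646, 0.1902, 0.0246]
tool_rot: [0.855, 0.518, 0.001, 0.0]
force: [-0.2, 0.3, -0.2]
finger_gap: 0.679
gripper_force: 0.0
```

```bash
python3 -c "
from h import *
go(.565,.189,.018,-27.8)"
```

```text
t 2.4 shift [-0.09  0.09  0.66] turn [ 0.12 -0.08  0.25] f [-0.2  0.3 -0.2]
```

Emit:
carry_out:
  targets:
    - [[0,0,0.4,0,0,0.2,5.8],[0,0,0.7,0,0,0.2,5.8],[0,0,0.7,0,0,0.2,5.8],[0,0,0.7,0,0,0.2,5.8]]

```text
t: 2.73
tcp_pos: [0.5638, 0.1898, 0.0164]
tool_rot: [0.856, 0.517, 0.0, 0.0]
force: [-0.6, -0.7, -0.2]
finger_gap: 0.681
gripper_force: 0.0
```

Emit:
carry_out:
  targets:
    - [[0,0,0.2,0,0,0,5.8],[0,0,0.4,0,0,0,5.8],[0,0,0.4,0,0,0,5.8],[0,0,0.4,0,0,0,5.8]]

```text
t: 3.07
tcp_pos: [0.5641, 0.1899, 0.0144]
tool_rot: [0.856, 0.517, 0.001, 0.0]
force: [-2.8, -0.6, 14.3]
finger_gap: 0.674
gripper_force: 7.0
```

Tips touch the bench at TCP z ≈ 14.5 mm. I'll raise 3.5 mm and close.

Emit:
carry_out:
  targets:
    - [[0,0,-0.45,0,0,0,5.8],[0,0,-0.45,0,0,0,5.8],[0,0,-0.45,0,0,0,4],[0,0,-0.45,0,0,0,4],[0,0,-0.45,0,0,0,4],[0,0,-0.45,0,0,0,4],[0,0,-0.45,0,0,0,4],[0,0,-0.45,0,0,0,4]]
  force: 30

```text
t: 3.73
tcp_pos: [0.5641, 0.1898, 0.0172]
tool_rot: [0.856, 0.517, 0.0, 0.0]
force: [-1.4, -0.4, 6.9]
finger_gap: 0.502
gripper_force: 34.6
```

Emit:
carry_out:
  targets:
    - [[0,0,-1,0,0,0,4],[0,0,-3,0,0,0,4],[0,0,-6,0,0,0,4],[0,0,-8,0,0,0,4],[0,0,-8,0,0,0,4],[0,0,-8,0,0,0,4]]

```text
t: 4.23
tcp_pos: [0.5643, 0.1899, 0.0978]
tool_rot: [0.856, 0.517, 0.001, 0.0]
force: [0.5, 0.4, -0.8]
finger_gap: 0.502
gripper_force: 30.8
```

```bash
python3 -c "
from h import *
go(.613,-.166,.14,-52.5)"
```

```text
t 4.23 shift [-29.22  20.9   -4.22] turn [ 0.09 -0.1  24.73] f [ 0.5  0.4 -0.8]
```

Emit:
carry_out:
  targets:
    - [[-29.2,20.9,-4.2,0,0,24.7,4],[-29.2,20.9,-4.2,0,0,24.7,4],[-29.2,20.9,-4.2,0,0,24.7,4],[-29.2,20.9,-4.2,0,0,24.7,4],[-29.2,20.9,-4.2,0,0,24.7,4],[-29.2,20.9,-4.2,0,0,24.7,4],[-29.2,20.9,-4.2,0,0,24.7,4],[-29.2,20.9,-4.2,0,0,24.7,4],[-29.2,20.9,-4.2,0,0,24.7,4],[-29.2,20.9,-4.2,0,0,24.7,4],[-29.2,20.9,-4.2,0,0,24.7,4],[-29.2,20.9,-4.2,0,0,24.7,4]]

```text
t: 5.23
tcp_pos: [0.6111, -0.1651, 0.1368]
tool_rot: [0.947, 0.321, -0.001, -0.002]
force: [-0.1, -0.2, 0.1]
finger_gap: 0.507
gripper_force: 30.8
```

```bash
python3 -c "
from h import *
go(.613,-.166,.05,-52.5)
s=snap('side');t=snap('top')
o=np.hstack([cv2.resize(s[130:260,230:390],(480,390),interpolation=cv2.INTER_CUBIC),cv2.resize(t[140:270,285:385],(300,390),interpolation=cv2.INTER_CUBIC)])
cv2.imwrite('pics/d.png',o[:,:,::-1])"
```

```text
t 5.23 shift [0.11 0.23 8.68] turn [-0.24  0.1  -0.01] f [-0.1 -0.2  0.1]
```

View pics/d.png

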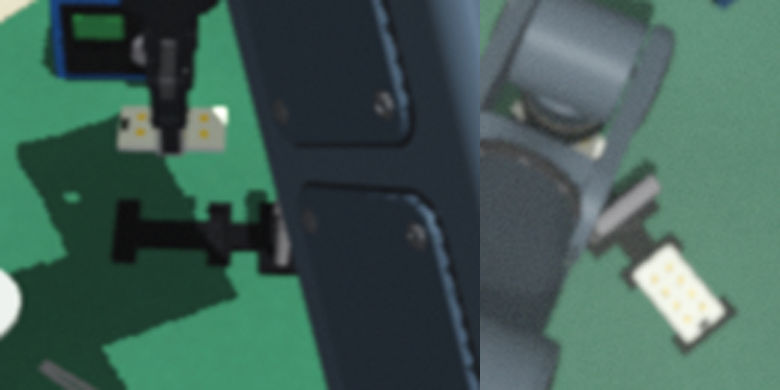

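Side: the module hangs level at crop (118-228,105-152), aligned with the carrier below it. Descending to just above the bay, then measuring.

Emit:
carry_out:
  targets:
    - [[0.1,0.1,3,0,0,0,4],[0.1,0.1,6,0,0,0,4],[0.1,0.1,9,0,0,0,4],[0.1,0.1,9,0,0,0,4],[0.1,0.1,9,0,0,0,4],[0.1,0.1,9,0,0,0,4],[0.1,0.1,9,0,0,0,4]]

```text
t: 5.92
tcp_pos: [0.6154, -0.1661, 0.0508]
tool_rot: [0.947, 0.322, 0.001, 0.001]
force: [0.1, 0.0, -0.7]
finger_gap: 0.503
gripper_force: 31.0
```

```bash
python3 - <<'E'
from h import *
np.set_printoptions(precision=1,suppress=True)
go(.6133,-.1661,.025,-52.5)
S=snap('side');z=manip.sense()['tcp_pos'][2]-.0112
th=np.radians(37.5);ax=np.array([np.cos(th),np.sin(th)])
pc=proj('side',[.613,-.166,z]).astype(int);print(pc)
a=S.astype(int);m=(a.min(2)>75)&(a[:,:,0]>0.85*a[:,:,1])
k0=np.zeros(m.shape,np.uint8);cv2.circle(k0,tuple(map(int,pc)),34,1,-1)
p=np.argwhere(m&(k0>0))[:,::-1]
k=cv2.convexHull(p.astype(np.int32));print('module',rectp('side',k,z),len(p))
P=np.array([plane('side',q,z)[:2] for q in p.astype(float)])*1000-[613.3,-166.1]
L=P@np.array([[ax[0],-ax[1]],[ax[1],ax[0]]]);print(np.percentile(L,[0,1,50,99,100],axis=0))
x,y=pc;cv2.imwrite('pics/e.png',cv2.resize(S[y-50:y+50,x-70:x+70],(700,500),interpolation=cv2.INTER_CUBIC)[:,:,::-1])
E
```

```text
t 5.92 shift [-0.2 -0.1  2.6] turn [ 0.2 -0.1  0.1] f [ 0.1  0.  -0.7]
[286 198]
module [ 614.5 -164.8   82.4   49.4   36.6] 334
[[-39.4 -24.7]
 [-39.2 -24.4]
 [-10.4   2.4]
 [ 41.   24.4]
 [ 42.6  25.5]]
```

View pics/e.png

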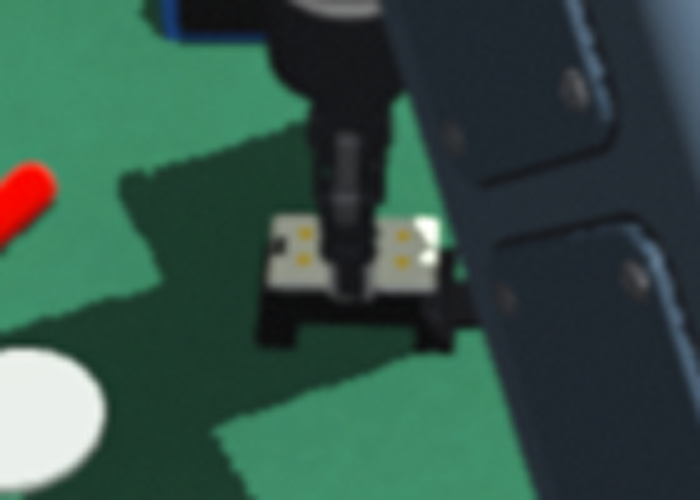

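Emit:
carry_out:
  targets:
    - [[-0.17,-0.05,0,0,0,0,4],[-0.17,-0.05,0.5,0,0,0,4],[-0.17,-0.05,1,0,0,0,4],[-0.17,-0.05,1.5,0,0,0,4],[-0.17,-0.05,1.5,0,0,0,4],[-0.17,-0.05,1.5,0,0,0,4]]

```text
t: 6.47
tcp_pos: [0.6118, -0.1666, 0.033]
tool_rot: [0.947, 0.322, -0.001, -0.001]
force: [-0.0, -0.3, -1.0]
finger_gap: 0.502
gripper_force: 31.1
```

```bash
python3 - <<'E'
from h import *
go(.6133,-.1661,.0222,-52.5)
S=snap('side')
x,y=proj('side',[.613,-.166,.02]).astype(int);cv2.imwrite('pics/f.png',cv2.resize(S[y-40:y+40,x-56:x+56],(784,560),interpolation=cv2.INTER_CUBIC)[:,:,::-1])
E
```

```text
t 6.47 shift [0.15 0.05 1.08] turn [-0.08  0.04  0.01] f [-0.  -0.3 -1. ]
```

View pics/f.png

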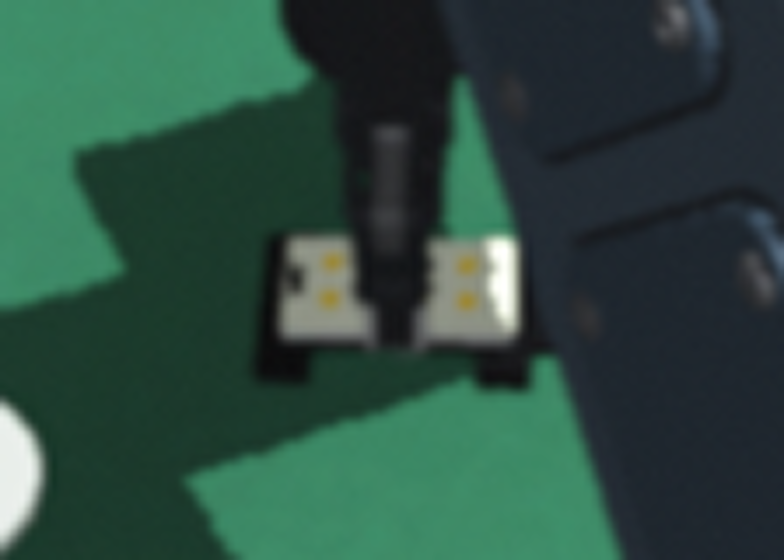

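Emit:
carry_out:
  targets:
    - [[0.1,0,0,0,0,0,4],[0.1,0,0.3,0,0,0,4],[0.1,0,0.6,0,0,0,4],[0.1,0,0.6,0,0,0,4],[0.1,0,0.6,0,0,0,4],[0.1,0,0.6,0,0,0,4],[0.1,0,0.6,0,0,0,4],[0.1,0,0.6,0,0,0,4]]

```text
t: 7.18
tcp_pos: [0.6132, -0.1662, 0.0278]
tool_rot: [0.947, 0.322, 0.0, 0.0]
force: [0.0, -0.2, -0.4]
finger_gap: 0.5
gripper_force: 31.1
```

```bash
python3 - <<'E'
from h import *
np.set_printoptions(precision=1,suppress=True)
go(.6133,-.1661,.0222,-52.5)
S=snap('side');z=manip.sense()['tcp_pos'][2]-.0112
go(.6133,-.1661,.0222,-52.5)
th=np.radians(37.5);ax=np.array([np.cos(th),np.sin(th)])
a=S.astype(int);m=(a.min(2)>75)&(a[:,:,0]>0.85*a[:,:,1])
k0=np.zeros(m.shape,np.uint8);pc=proj('side',[.613,-.166,z]);cv2.circle(k0,tuple(int(v) for v in pc),27,1,-1)
p=np.argwhere(m&(k0>0))[:,::-1]
P=np.array([plane('side',q,z)[:2] for q in p.astype(float)])*1000-[613.3,-166.1]
L=P@np.array([[ax[0],-ax[1]],[ax[1],ax[0]]]);print(np.percentile(L,[0,1,50,99,100],axis=0))
E
```

```text
t 7.18 shift [ 0.  -0.   0.6] turn [ 0. -0.  0.] f [ 0.  -0.2 -0.4]
t 7.23 shift [ 0.  -0.   0.6] turn [ 0. -0.  0.] f [ 0.3  0.7 -0.6]
[[-42.4 -25.4]
 [-42.2 -25.1]
 [-13.2   3.6]
 [ 38.9  25.7]
 [ 39.5  27.6]]
```

Emit:
carry_out:
  targets:
    - [[0.06,0,0.1,0,0,0,4],[0.06,0,0.2,0,0,0,4],[0.06,0,0.3,0,0,0,4],[0.06,0,0.4,0,0,0,4],[0.06,0,0.5,0,0,0,4],[0.06,0,0.5,0,0,0,4],[0.06,0,0.5,0,0,0,4]]

```text
t: 7.82
tcp_pos: [0.6135, -0.1658, 0.0226]
tool_rot: [0.947, 0.322, -0.0, -0.0]
force: [0.4, 0.2, -1.8]
finger_gap: 0.506
gripper_force: 31.1
```

Emit:
carry_out:
  targets:
    - [[0,0,0.05,0,0,0,4],[0,0,0.1,0,0,0,4],[0,0,0.1,0,0,0,4],[0,0,0.1,0,0,0,4]]

```text
t: 8.15
tcp_pos: [0.6136, -0.1659, 0.0222]
tool_rot: [0.947, 0.322, 0.0, 0.0]
force: [-0.8, 0.8, 3.6]
finger_gap: 0.504
gripper_force: 31.5
```

Seated with light contact (3.6 N). Releasing gently.

Emit:
carry_out:
  targets:
    - [[0,0,0,0,0,0,4.6],[0,0,0,0,0,0,5],[0,0,0,0,0,0,5.4],[0,0,0,0,0,0,5.8],[0,0,0,0,0,0,5.8],[0,0,-0.5,0,0,0,5.8],[0,0,-2,0,0,0,5.8],[0,0,-5,0,0,0,5.8],[0,0,-9,0,0,0,5.8],[0,0,-13,0,0,0,5.8],[0,0,-16,0,0,0,5.8],[0,0,-16,0,0,0,5.8]]

```text
t: 9.15
tcp_pos: [0.6177, -0.1675, 0.1898]
tool_rot: [0.947, 0.322, 0.005, 0.005]
force: [0.8, -1.2, 0.0]
finger_gap: 0.679
gripper_force: 0.0
```

Emit:
carry_out:
  targets:
    - [[12,-12,-3,0,0,0,5.8],[12,-12,-3,0,0,0,5.8],[12,-12,-3,0,0,0,5.8],[12,-12,-3,0,0,0,5.8],[12,-12,-3,0,0,0,5.8],[12,-12,-3,0,0,0,5.8],[12,-12,-3,0,0,0,5.8]]

```text
t: 9.73
tcp_pos: [0.6354, 0.0026, 0.2115]
tool_rot: [0.947, 0.322, -0.0, 0.0]
force: [-0.2, -0.9, -0.2]
finger_gap: 0.681
gripper_force: 0.0
```

```bash
python3 - <<'E'
from h import *
T=snap('top');S=snap('side')
o=np.hstack([cv2.resize(S[150:240,250:400],(500,300),interpolation=cv2.INTER_CUBIC),cv2.resize(T[160:265,285:385],(286,300),interpolation=cv2.INTER_CUBIC)])
cv2.imwrite('pics/g.png',o[:,:,::-1])
go(.542,-.2212,.16,37.5)
E
```

```text
t 9.83 shift [-20.91  11.97   5.14] turn [-6.000e-02  4.000e-02 -9.005e+01] f [0.1 0.2 0.1]
```

View pics/g.png

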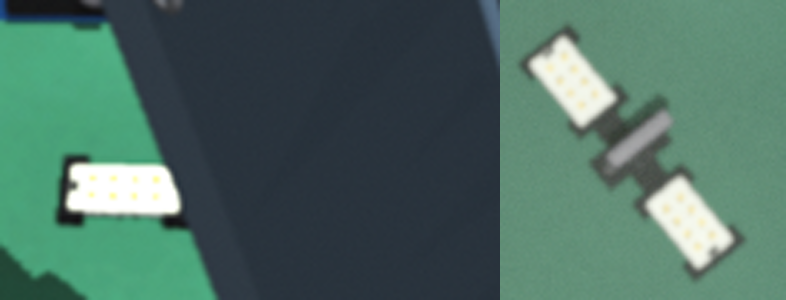

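Both modules lie in their bays between the stops (top crop centres about (572,82) and (690,222)). The carrier is undisturbed. I'll re-measure the grip point from the top view.

```bash
python3 - <<'E'
from h import *
T=snap('top')
for c in [(350,237),(310,188)]: print(rectp('top',comp(T,white(T),c,24),.011))
a=T.astype(int);s=a.max(2)-a.min(2)
m=(s<30)&(a.max(2)>125)&(a.max(2)<200)
k=comp(T,m,(333,209),15);print('bar',rectp('top',k,.111),cv2.minAreaRect(k))
E
```

```text
[ 470.5 -275.3   85.3   50.    37.8]
[ 613.6 -165.7   85.3   49.9   37.5]
bar [ 541.7 -222.4   70.7   15.8  -54.7] ((333.760009765625, 208.18002319335938), (6.0, 26.600000381469727), 53.13010025024414)
```

Emit:
carry_out:
  targets:
    - [[-20.9,12,2,0,0,-90,5],[-20.9,12,2,0,0,-90,5],[-20.9,12,2,0,0,-90,5],[-20.9,12,2,0,0,-90,5],[-20.9,12,2,0,0,-90,5],[-20.9,12,2,0,0,-90,5],[-20.9,12,2,0,0,-90,5],[-20.9,12,2,0,0,-90,5],[-20.9,12,2,0,0,-90,5],[-20.9,12,2,0,0,-90,5],[-20.9,12,2,0,0,-90,5],[-20.9,12,2,0,0,-90,5]]

```text
t: 10.88
tcp_pos: [0.542, -0.2219, 0.1913]
tool_rot: [0.491, 0.871, -0.0, -0.0]
force: [0.4, -0.3, -0.7]
finger_gap: 0.585
gripper_force: 0.0
```

```bash
python3 -c "
from h import *
go(.542,-.2212,.16,37.5)"
```

```text
t 10.88 shift [0.05 0.03 3.13] turn [-0.03 -0.03 -6.36] f [ 0.4 -0.3 -0.7]
```

Emit:
carry_out:
  targets:
    - [[0,0,0,0,0,-6.4,5],[0,0,1.5,0,0,-6.4,5],[0,0,3,0,0,-6.4,5],[0,0,3,0,0,-6.4,5],[0,0,3,0,0,-6.4,5],[0,0,3,0,0,-6.4,5],[0,0,3,0,0,-6.4,5]]

```text
t: 11.47
tcp_pos: [0.5433, -0.2209, 0.1625]
tool_rot: [0.444, 0.896, -0.0, 0.001]
force: [-0.3, -0.2, -0.1]
finger_gap: 0.584
gripper_force: 0.0
```

```bash
python3 -c "
from h import *
go(.542,-.2212,.099,37.5)"
```

```text
t 11.47 shift [ 0.06 -0.12  6.35] turn [ 0.03  0.08 -0.18] f [-0.3 -0.2 -0.1]
```

Emit:
carry_out:
  targets:
    - [[0,-0.05,1,0,0,0,5],[0,-0.05,2.5,0,0,0,5],[0,-0.05,4,0,0,0,5],[0,-0.05,5.5,0,0,0,5],[0,-0.05,6.3,0,0,0,5],[0,-0.05,6.3,0,0,0,5],[0,-0.05,6.3,0,0,0,5],[0,-0.05,6.3,0,0,0,5]]

```text
t: 12.13
tcp_pos: [0.5431, -0.2206, 0.0993]
tool_rot: [0.443, 0.896, -0.0, 0.001]
force: [0.4, 0.1, 1.2]
finger_gap: 0.578
gripper_force: 0.0
```

```bash
python3 -c "
from h import *
go(.542,-.2212,.099,37.5)"
```

```text
t 12.13 shift [ 0.02 -0.13  0.03] turn [ 0.03  0.08 -0.13] f [0.4 0.1 1.2]
```

Emit:
carry_out:
  targets:
    - [[0,-0.1,0,0,0,0,4],[0,-0.1,0,0,0,0,3],[0,-0.1,0,0,0,0,2.4],[0,-0.1,0,0,0,0,2],[0,-0.1,0,0,0,0,1.8],[0,-0.1,0,0,0,0,1.6],[0,-0.1,0,0,0,0,1.4],[0,-0.1,0,0,0,0,1.2],[0,-0.1,0,0,0,0,1],[0,-0.1,0,0,0,0,1],[0,-0.1,0,0,0,0,1],[0,-0.1,0,0,0,0,1]]
  force: 80

```text
t: 13.13
tcp_pos: [0.5418, -0.2211, 0.0992]
tool_rot: [0.443, 0.896, -0.0, 0.0]
force: [-2.6, -1.3, 5.9]
finger_gap: 0.167
gripper_force: 78.8
```

Gripped. Lifting slowly.

Emit:
carry_out:
  targets:
    - [[0,0,-0.1,0,0,0,1],[0,0,-0.3,0,0,0,1],[0,0,-0.6,0,0,0,1],[0,0,-1,0,0,0,1],[0,0,-1.5,0,0,0,1],[0,0,-2.2,0,0,0,1],[0,0,-3,0,0,0,1],[0,0,-3.8,0,0,0,1],[0,0,-4.6,0,0,0,1],[0,0,-5.2,0,0,0,1],[0,0,-5.5,0,0,0,1],[0,0,-5.5,0,0,0,1]]

```text
t: 14.13
tcp_pos: [0.5423, -0.2212, 0.1549]
tool_rot: [0.443, 0.896, -0.0, 0.001]
force: [0.2, -0.7, -3.0]
finger_gap: 0.174
gripper_force: 77.9
```

Emit:
carry_out:
  targets:
    - [[0,0,-0.3,0,0,0,1],[0,0,-0.8,0,0,0,1],[0,0,-1.5,0,0,0,1],[0,0,-2.5,0,0,0,1],[0,0,-3.5,0,0,0,1],[0,0,-4.5,0,0,0,1],[0,0,-5.5,0,0,0,1],[0,0,-6.5,0,0,0,1],[0,0,-7.5,0,0,0,1],[0,0,-8.5,0,0,0,1],[0,0,-9.2,0,0,0,1],[0,0,-9.5,0,0,0,1]]

```text
t: 15.13
tcp_pos: [0.5423, -0.2212, 0.2504]
tool_rot: [0.443, 0.896, -0.0, 0.001]
force: [0.5, -0.6, -3.3]
finger_gap: 0.173
gripper_force: 77.9
```

Emit:
carry_out:
  targets:
    - [[0,0,0,0,0,0,1],[0,0,0,0,0,0,1],[0,0,0,0,0,0,1],[0,0,0,0,0,0,1],[0,0,0,0,0,0,1],[0,0,0,0,0,0,1],[0,0,0,0,0,0,1],[0,0,0,0,0,0,1],[0,0,0,0,0,0,1],[0,0,0,0,0,0,1],[0,0,0,0,0,0,1],[0,0,0,0,0,0,1]]

```text
t: 16.13
tcp_pos: [0.5418, -0.2209, 0.2488]
tool_rot: [0.443, 0.896, -0.0, 0.0]
force: [0.0, 0.4, -4.1]
finger_gap: 0.173
gripper_force: 77.9
```

```bash
python3 - <<'E'
from h import *
s=manip.sense();print(s['tcp_pos'],s['force'],s['ft_torque'],s['qd'],s['gripper_force'])
T=snap('top');S=snap('side')
o=np.hstack([cv2.resize(S[80:240,230:430],(500,400),interpolation=cv2.INTER_CUBIC),cv2.resize(T[140:290,285:395],(293,400),interpolation=cv2.INTER_CUBIC)])
cv2.imwrite('pics/i.png',o[:,:,::-1])
E
```

```text
[ 0.54178084 -0.22093778  0.24875189] [ 0.03901401  0.44176263 -4.0550479 ] [ 0.03053843 -0.06634293  0.03076753] [-0.00017168 -0.0022298   0.00082726 -0.00021116 -0.00052934  0.00604551] 77.94240832328796
```

View pics/i.png

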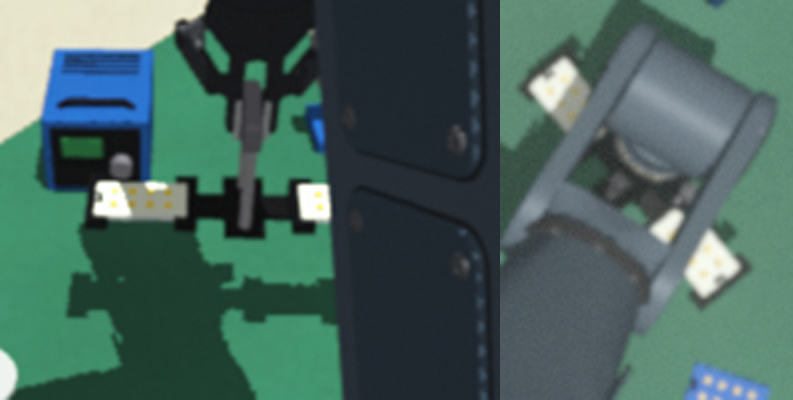

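The carrier hangs level from its bar (crop (250,200)), clear of its shadow. Both modules lie in their bays and the arm is still, so I'm handing in.

```bash
python3 -c "
from h import *
print(sign_off())"
```

```text
the job is handed in; nothing more can be done
None
```

The loose module is in the empty bay and released, and the job is handed in with the gripper holding the carrier by its handle, level and still, about 15 cm above the bench; the last pictures showed both modules in their bays, but the hand-in returned no verdict.

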